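# Put the water tank back on the coffee machine and hold its filling flap open

## Robot

A 6-joint arm with a two-finger parallel gripper is mounted at the origin on a cart in front of the work surface, level with it; the furniture and walls round the work are solid. World frame = base frame: x ahead of the robot, y to its left, z up, the work surface at z = 0. Lengths are in m, angles in degrees, forces in N, time in s.
With the tool pointing down it reaches from about 0.375 to 0.9 m from the base axis. Payload 3.1 kg.
Tool frame: the origin (TCP) lies at the very end of the fingers, on their centre line; the grasp point (between the pads) lies grip_point_offset behind it (grip_point_offset is the distance from the TCP to the grasp point, in m); z points along the fingers, y is the line along which they close (so a half turn about z gives the same grasp; the last joint's range is limited). The gripper opens to 87 mm and grips with 3 to 60 N. Pads are 19 mm wide; open, the fingers measure 117 mm over their backs; the gripper's body (75 mm by 190 mm) begins 51 mm behind the grasp point.
Start: joints at [67.065, 30.224, 82.088, -0, 67.689, -10.227], TCP at [0.137, 0.61, 0.223] pointing down, gripper open.
Joint ranges: [-176.69, 176.69], [-43.24, 126.21], [12.49, 139.97], [-82, 262], [0, 151.66], [-163.58, 163.58]. Speed limits (degrees/s): [159.86, 159.86, 180, 180, 180, 180].

## Interface

Orientations are given as a 3x3 rotation matrix whose columns are the frame's x, y, z axes.
In Python, from rig import * gives the robot as it stands.
- The arm moves only by the tool move_arm, never from a script. Its argument "increments" is a list of rows, each a list of 3 entries, a list of its own where there are three numbers: the shift along the tool's x, y, z in units of 30 mm (1.0 is 30 mm), then the turn, a rotation vector about the tool's x, y, z in units of 120 degrees (1.0 is 120 degrees), then the closure, from 0 (fully open) to 1 (shut). A call has 1 to 20 rows; each row shifts and turns the commanded pose from where the row before left it, along the tool's axes as they then stand; what a row does not reach is not made up. A row lasts 1/12 s, in which the tool goes at most 41.7 mm and 7.16 degrees, less where a joint would pass 70% of its speed; a pose out of reach is approached as far as the arm can. A call with a number of a shift or a turn outside -1 to 1 is refused whole. A call with a gripper value outside its range is refused whole. The fingers move at their own pace and stop on an object; the grip force is fixed at half the most. Time passes only in rows, so rows that do not move let the fingers close. It gives the time, the measured TCP pose, the force, the opening and the grip force at its end, in the units of the state.
- read_state(): the state, without advancing time (a new reading comes with each control period).
- capture(name): name is "scene" or "top" or "wrist"; returns a dict with "img" (384x512x3 uint8, red, green, blue), "mtx" (3x3 intrinsics, pixels), "eye" and "rotation" of the camera in the world. Camera axes: x right, y down, z forward; pixel columns grow to the right and rows downward; lengths in m; the calibration is good to about 2 mm. The wrist camera is an equidistant fisheye: a pixel r from the principal point sees the ray r / f radians off the axis. A picture is of the moment at which its call begins. There is no depth.
- hand_in(): hands the job in; it is judged then, once.
Trained networks look in a picture, given as the dict that the camera call returned (one of the last four; its "shot" number tells which), for a name from the list of things; names that differ only in an ending like _2 or _b are one class to them, and where a whole thing is asked for, a point or a joint stands for the part that bears it (a point fixed in the world has none). Each returns a list of dicts, best first, with "confidence" (0 to 1); they miss things now and then, are a little off and sometimes report something else, mostly with a low value. They report only what shows in the picture. A call takes as long as a camera call.
- search_frame(picture, label): "extent" ([left, top, right, bottom] as shares, 0 to 1, of the picture: columns of its width, rows of its height, round what is visible of it).
- pinpoint(picture, label): "xy" ([column, row] as shares, 0 to 1, of the picture: columns of its width, rows of its height: a listed point, or the origin of a listed thing).
The state is a dict: "time_s": time; "joint_positions": joint angles; "qvel": joint speeds; "tau": joint torques, N m; "position": TCP position; "tcp_rot": TCP orientation; "force": force on the tool from outside, world axes, zero at the start; "moment": the same for the moment, N m; "opening": opening from 0.0 (shut) to 1.0 (fully open); "grasp_force": force on a finger pad.
Only numpy, scipy, OpenCV 4.12 (cv2) and the standard library are available. Lean on these libraries where they do the work, as an engineer would, in place of code of your own. Each camera call takes 0.05 s, during which the arm holds its last target. There are 200 camera calls.

## Task

Put the coffee machine's water tank back on the machine, fully home on the two pegs of its bay, and let go of it. Then lift the tank's filling flap, which springs shut by itself, to 60 degrees and keep holding it there, so that I can pour water in: finish while you are still holding it open, with the tank still home. Do not push the other things about.

Things in the scene. Friction and masses are not known exactly. Their poses are not given: they have to be found in the camera images.
- coffee_machine: Black pod coffee machine, fixed. Origin on the worktop under the middle of its tank bay; x points to its back, y to its left, z up. Bay, at the right seen from the front: a plinth 176 x 114 mm, top 31 mm up, with a low back wall (flared lip, top 110 mm above the worktop, 5 mm behind the seated tank). Tower and brew head at the left: from y = +62 to +182 mm, x = -102 to +92 mm, 180 mm tall
- machine_bay (a point): Middle of the top of the bay, 31 mm above the worktop, axes as the machine's. From the bay rise two round pegs with tapered noses, 17 mm tall, on its fore-and-aft middle line: a wide one (diameter 20 mm, the valve spigot) 45 mm behind this point (+x), a narrow one (diameter 14 mm) 45 mm before it (-x)
- tank_centre (a point): Water tank, loose, about 0.75 kg: smoky clear box 150 (x) x 100 (y) x 130 (z) mm with a grey foot, a grey top and a bar handle above the rear half of its top. This point is its middle, 65 mm above its underside; x points to its back, y to its left, z up. It starts upright on the worktop; seated, its axes agree with the machine's
- tank_foot (a point): Middle of the tank's underside, axes as the tank's; it lies on point machine_bay when the tank is home. In the underside are two round sockets on the fore-and-aft middle line, 20 mm deep: one 24 mm wide 45 mm behind the middle (for the wide peg), one 18 mm wide 45 mm before it (for the narrow peg)
- tank_handle (a point): Middle of the tank's handle bar, axes as the tank's: 32 mm behind the tank's middle and 161 mm above its underside. The bar runs across the tank (along y), is 86 mm long, 16 mm thick (x) and 18 mm high, and its underside is 22 mm above the tank's top
- flap (a joint): Angle of the filling flap in the tank's top, in rad: 0 shut, 1.05 is 60 degrees, stop at 1.5. A grey plate 79 x 88 mm in the front half of the tank's top; its front edge swings up and back. A spring and its own weight always shut it (under 1 N at the pull); it never stays open by itself
- flap_hinge (a point): Middle of the flap's hinge line, which runs along the tank's y, 10 mm behind the tank's middle and 134 mm above its underside; axes turn with the flap (those of the tank when it is shut)
- flap_pull (a point): Middle of the flap's swivelling pull, near its front edge: two round buttons on one axle parallel to the hinge, 30 mm wide over their flat ends, 18 mm in diameter, on a thin stem. They turn freely on the flap, so that, pinched by the two ends, the flap swings while the fingers keep their direction. With the flap shut it is 74 mm before (-x) and 32 mm above the hinge line, 31 mm above the plate
- cup: White spotted mug standing on the machine's cup grid, leave alone; origin at the middle of its underside
- lemon: Lemon lying on the worktop in front, leave alone; origin at its underside
- tin: Food tin 75 mm wide, 58 mm tall, leave alone; origin at the middle of its underside
- glass: Drinking glass 81 mm wide, 92 mm tall, leave alone; origin at the middle of its underside
- slotted_spoon: Slotted spoon 310 mm long, lying at the front left, leave alone; origin at its middle, underside

How it is judged:
By the outcome, as a careful person would: the job done as asked, in the order asked, and still so for the second after the job is handed in, while the arm keeps its last pose, push and grip.
It also fails if it takes over 61 s, if anything falls off the work surface, if the arm or the gripper's body presses on something with over 40 N, if the wrist force passes 120 N, or if a joint passes its speed limit or range.

## Working session

There is one attempt and no reset: what is moved stays moved. The work goes in short steps, Python scripts to look and compute and a tool call to move; the robot and the scene stay as the last step left them, time stands still between calls to the robot, and variables do not carry over. Pictures are saved under pics/ and viewed, at most 10 in all, crops included, and the job is handed in when it is done.

Besides the shell and the picture viewer there is one more tool, called after ">>>" as a command line: name --argument value ..., lists and objects as JSON in quotes. move_arm: Moves the arm, as the interface text tells. Its arguments: {"type":"object","properties":{"increments":{"type":"array"}},"required":["increments"]}

```bash
ls; mkdir -p pics; cat > h.py <<'E'
from rig import *
import numpy as np, cv2
def save(c,n): cv2.imwrite(f'pics/{n}.png',c['img'][:,:,::-1])
def ray(c,xy):
    h,w=c['img'].shape[:2]; p=np.array([xy[0]*w,xy[1]*h]); M=np.array(c['mtx'])
    if c.get('fish'):
        d=(p-M[:2,2])/[M[0,0],M[1,1]]; r=np.linalg.norm(d); v=np.r_[np.sin(r)*d/max(r,1e-9),np.cos(r)]
    else: v=np.linalg.inv(M)@np.r_[p,1]
    v=np.array(c['rotation'])@v; return np.array(c['eye']),v/np.linalg.norm(v)
def cap(n):
    c=capture(n); c['fish']=(n=='wrist'); return c
def atz(c,xy,z):
    e,v=ray(c,xy); return e+v*(z-e[2])/v[2]
def tri(L):
    A=np.zeros((3,3));b=np.zeros(3)
    for e,v in L:
        P=np.eye(3)-np.outer(v,v);A+=P;b+=P@e
    x=np.linalg.solve(A,b); return x,[round(1e3*np.linalg.norm((np.eye(3)-np.outer(v,v))@(x-e)),1) for e,v in L]
E
cat > look.py <<'E'
from h import *
np.set_printoptions(precision=4,suppress=True)
s=cap('scene');t=cap('top');save(s,'s0');save(t,'t0')
cv2.imwrite('pics/a0.png',np.vstack([s['img'],t['img']])[:,:,::-1][:, :])
print({k:v for k,v in s.items() if k not in('img',)})
print(t['eye'],t['rotation'],t['mtx'])
for l in ['coffee_machine','machine_bay','tank_centre','tank_foot','tank_handle','flap_hinge','flap_pull','cup','lemon','tin','glass','slotted_spoon']:
    R=[]
    for c in (s,t):
        d=pinpoint(c,l); print(l,[(np.array(q['xy'])*[512,384],round(q['confidence'],2)) for q in d[:2]])
        if d: R.append(ray(c,d[0]['xy']))
    if len(R)==2: print('   ',*tri(R))
print(read_state())
import rig; print([x for x in dir(rig) if x[0]!='_'])
E
python3 look.py
```

```text
pics
{'mtx': array([[430.711 ,   0.    , 256.7806],
       [  0.    , 430.711 , 187.8778],
       [  0.    ,   0.    ,   1.    ]]), 'eye': array([-0.0366, -0.6794,  0.6933]), 'rotation': array([[ 0.8052, -0.3052,  0.5085],
       [-0.593 , -0.4176,  0.6885],
       [ 0.0022, -0.8559, -0.5172]]), 'shot': 1, 'fish': False}
[0.4923 0.0919 1.1794] [[ 0.0018 -0.9992  0.039 ]
 [-1.     -0.002  -0.004 ]
 [ 0.0041 -0.0389 -0.9992]] [[424.007    0.     258.6879]
 [  0.     424.007  188.1743]
 [  0.       0.       1.    ]]
coffee_machine [(array([268.8   , 212.0832]), 0.7), (array([341.7088, 227.712 ]), 0.43)]
coffee_machine [(array([247.1936, 164.0064]), 0.63)]
    [ 0.6031  0.1217 -0.0067] [np.float64(3.9), np.float64(3.9)]
machine_bay [(array([267.7248, 207.0912]), 0.61)]
machine_bay [(array([248.7808, 167.5008]), 0.97)]
    [0.5924 0.1159 0.0178] [np.float64(2.4), np.float64(2.4)]
tank_centre [(array([280.32  , 250.7136]), 0.67)]
tank_centre [(array([326.7072, 211.6992]), 0.67), (array([309.4016, 126.4128]), 0.29)]
    [ 0.471  -0.0905  0.0561] [np.float64(3.8), np.float64(3.8)]
tank_foot 
[... 1511 characters left out ...]
34] [np.float64(1.3), np.float64(1.3)]
{'time_s': 1.3, 'joint_positions': array([ 67.0644,  30.2246,  82.0881,   0.0001,  67.6894, -10.2247]), 'qvel': array([ 0.002 ,  0.0302,  0.0223, -0.0317, -0.0093,  0.0258]), 'tau': array([  0.0013, -44.001 , -17.6987,   0.0636,   0.0505,  -0.    ]), 'position': array([0.1375, 0.6097, 0.2225]), 'tcp_rot': array([[-0.9755,  0.22  , -0.    ],
       [ 0.22  ,  0.9755, -0.    ],
       [ 0.    , -0.    , -1.    ]]), 'force': array([-0.3466, -0.8022, -0.6401]), 'moment': array([-0.0088,  0.0134,  0.0192]), 'grasp_force': 0.0, 'opening': 0.9993932235680633}
['PlanningError', 'capture', 'grip_point_offset', 'hand_in', 'pinpoint', 'read_state', 'search_frame']
```

View picture.

View pics/s0.png

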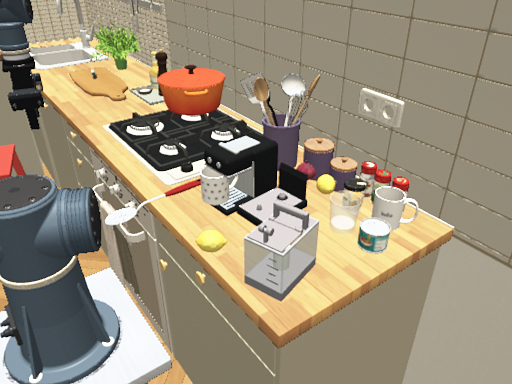

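View pics/t0.png

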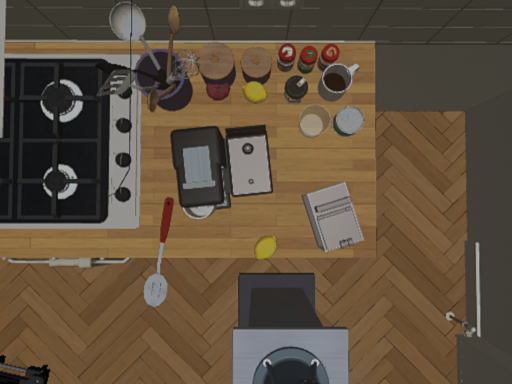

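```bash
python3 -c "
from rig import *
print(grip_point_offset)"
```

```text
0.0187
```

The scene view shows the tank at the front right (about px 280,250), with its pull towards the robot. The top view shows the empty bay at (248,167), with pegs at about (247,148) and (251,182), and the tank at (332,215), yawed roughly 15–20°. I'll move above the tank for a close look.

>>> move_arm --increments '[[[-0.66,-0.86,-0.15],[0,0,0],0],[[-0.66,-0.86,-0.15],[0,0,0],0],[[-0.66,-0.86,-0.15],[0,0,0],0],[[-0.66,-0.86,-0.15],[0,0,0],0],[[-0.66,-0.86,-0.15],[0,0,0],0],[[-0.66,-0.86,-0.15],[0,0,0],0],[[-0.66,-0.86,-0.15],[0,0,0],0],[[-0.66,-0.86,-0.15],[0,0,0],0],[[-0.66,-0.86,-0.15],[0,0,0],0],[[-0.66,-0.86,-0.15],[0,0,0],0],[[-0.66,-0.86,-0.15],[0,0,0],0],[[-0.66,-0.86,-0.15],[0,0,0],0],[[-0.66,-0.86,-0.15],[0,0,0],0],[[-0.66,-0.86,-0.15],[0,0,0],0],[[-0.66,-0.86,-0.15],[0,0,0],0],[[-0.66,-0.86,-0.15],[0,0,0],0],[[-0.66,-0.86,-0.15],[0,0,0],0],[[-0.66,-0.86,-0.15],[0,0,0],0],[[-0.66,-0.86,-0.15],[0,0,0],0],[[-0.66,-0.86,-0.15],[0,0,0],0]]'

```text
time_s: 2.97
position: [0.4106, 0.0176, 0.3131]
tcp_rot: [[-0.975, 0.22, 0.001], [0.22, 0.975, -0.0], [-0.001, 0.0, -1.0]]
force: [0.4, -0.1, 0.3]
opening: 1.002
grasp_force: 0.0
```

>>> move_arm --increments '[[[-0.66,-0.86,-0.15],[0,0,0],0],[[-0.66,-0.86,-0.15],[0,0,0],0],[[-0.66,-0.86,-0.15],[0,0,0],0],[[-0.66,-0.86,-0.15],[0,0,0],0],[[0,0,0],[0,0,0.05],0],[[0,0,0],[0,0,0.05],0],[[0,0,0],[0,0,0.05],0],[[0,0,0],[0,0,0.05],0],[[0,0,0],[0,0,0.05],0],[[0,0,0],[0,0,0.05],0],[[0,0,0],[0,0,0.05],0],[[0,0,0],[0,0,0.05],0],[[0,0,0],[0,0,0.05],0],[[0,0,0],[0,0,0.05],0],[[0,0,0],[0,0,0],0],[[0,0,0],[0,0,0],0]]'

```text
time_s: 4.3
position: [0.4648, -0.0989, 0.3306]
tcp_rot: [[-0.3, 0.954, 0.0], [0.954, 0.3, -0.0], [-0.0, 0.0, -1.0]]
force: [0.4, 0.1, 0.0]
opening: 1.003
grasp_force: 0.0
```

```bash
cat > look2.py <<'E'
from h import *
np.set_printoptions(precision=4,suppress=True)
w=cap('wrist');save(w,'w1');s=read_state()
print(w['eye'],w['rotation'],w['mtx'],s['position'],s['tcp_rot'],s['time_s'])
H=dict(tank_handle=.161,flap_pull=.166,flap_hinge=.134,machine_bay=.031,tank_centre=.065,tank_foot=0)
for l in H:
    for q in pinpoint(w,l)[:2]: print(l,np.array(q['xy'])*[512,384],round(q['confidence'],2),atz(w,q['xy'],H[l]))
E
python3 look2.py
```

```text
[ 0.4396 -0.0184  0.4944] [[ 0.9542  0.2847  0.0918]
 [ 0.2992 -0.9087 -0.2912]
 [ 0.0005  0.3053 -0.9523]] [[297.3186   0.     256.2717]
 [  0.     297.3186 194.4794]
 [  0.       0.       1.    ]] [ 0.4648 -0.0989  0.3306] [[-0.2997  0.954   0.0001]
 [ 0.954   0.2997 -0.0001]
 [-0.0001  0.0001 -1.    ]] 4.35
tank_handle [284.7232 180.0192] 0.58 [ 0.498  -0.0935  0.161 ]
flap_pull [196.8128 177.984 ] 0.62 [ 0.3997 -0.1202  0.166 ]
flap_hinge [260.7104 171.3024] 0.61 [ 0.4705 -0.098   0.134 ]
machine_bay [376.1152  61.5168] 0.94 [0.6008 0.1114 0.031 ]
```

View pics/w1.png

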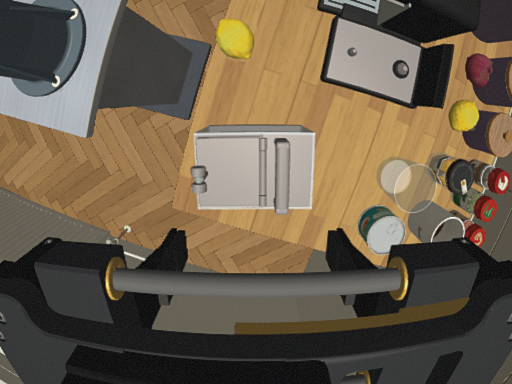

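The wrist view shows the handle bar from about (283,139) to (281,212), the hinge at column 263, the pull at (198,180), and the peg tops at (352,52) and (401,69).

```bash
cat > m.py <<'E'
from h import *
np.set_printoptions(precision=4,suppress=True)
w=cap('wrist'); t=cap('top'); W=lambda u,v,z:atz(w,(u/512,v/384),z)
a,b=W(283,139,.170),W(281,212,.170); print('bar',a,b,(a+b)/2,np.linalg.norm(a-b),'yaw',np.degrees(np.arctan2(*(b-a)[1::-1]))+90)
p=W(198.5,180,.168);print('pull',p,'yaw h-p',np.degrees(np.arctan2(*((a+b)/2-p)[1::-1])))
# tank top corners
for u,v in [(195,135),(313,133),(312,208),(198,208)]: print('corner',W(u,v,.132))
g=cv2.cvtColor(w['img'],cv2.COLOR_RGB2GRAY)
def circ(img,z,box,cam,lo,hi):
    x,y,X,Y=box; c=cv2.cvtColor(img[y:Y,x:X],cv2.COLOR_RGB2GRAY)
    m=(c<100).astype('uint8'); n,l,st,ce=cv2.connectedComponentsWithStats(m)
    for i in range(1,n):
        if st[i,4]>15: print('blob',st[i],ce[i]+[x,y],atz(cam,((ce[i][0]+x)/512,(ce[i][1]+y)/384),z))
circ(w['img'],.044,(340,40,415,85),w,0,0)
print('top');circ(t['img'],.044,(237,138,262,190),t,0,0)
big=cv2.resize(w['img'][20:240,180:470],None,fx=2.7,fy=2.7,interpolation=cv2.INTER_CUBIC); cv2.imwrite('pics/w2.png',big[:,:,::-1])
for n,u,v in [('narrow',352,52),('wide',401,69)]: print(n,W(u,v,.048))
E
python3 m.py
```

```text
bar [ 0.4798 -0.0479  0.17  ] [ 0.5049 -0.1295  0.17  ] [ 0.4924 -0.0887  0.17  ] 0.08539446990167135 yaw 17.07800367872082
pull [ 0.4024 -0.1212  0.168 ] yaw h-p 19.85277683302946
corner [ 0.3793 -0.078   0.132 ]
corner [ 0.5175 -0.0325  0.132 ]
corner [ 0.55   -0.1252  0.132 ]
corner [ 0.4068 -0.1698  0.132 ]
blob [64  0 11  5 30] [410.5333  41.2   ] [0.6443 0.1678 0.044 ]
blob [ 8  8  8  8 42] [350.7143  51.7143] [0.5526 0.1056 0.044 ]
blob [ 52  20  17  18 160] [399.3562  68.6813] [0.6386 0.1136 0.044 ]
blob [ 0 41 12  4 26] [344.      83.1923] [0.5577 0.0538 0.044 ]
top
blob [ 5  5 12 11 92] [247.2826 148.25  ] [0.6439 0.1181 0.044 ]
narrow [0.5537 0.1049 0.048 ]
wide [0.6398 0.1132 0.048 ]
```

View pics/w2.png

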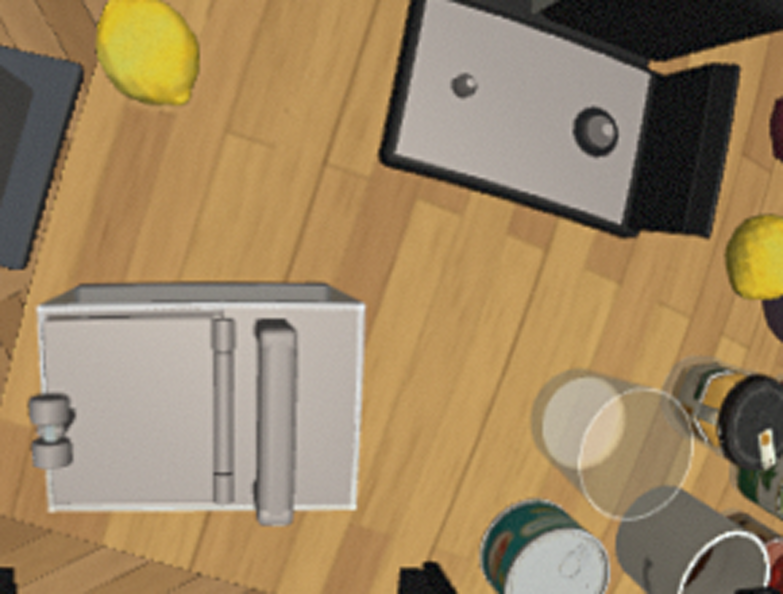

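>>> move_arm --increments '[[[0,0.25,0.5],[0,0,0],0],[[0,0.25,0.75],[0,0,0],0],[[0,0.25,0.75],[0,0,0],0],[[0,0.25,0.75],[0,0,0],0],[[0,0,0.75],[0,0,0],0],[[0,0,0.75],[0,0,0],0],[[0,0,0.75],[0,0,0],0],[[0,0,0.75],[0,0,0],0],[[0,0,0.5],[0,0,0],0],[[0,0,0],[0,0,0],0],[[0,0,0],[0,0,0],0.5],[[0,0,0],[0,0,0],1],[[0,0,0],[0,0,0],1],[[0,0,0],[0,0,0],1],[[0,0,0],[0,0,0],1],[[0,0,0],[0,0,0],1],[[0,0,0],[0,0,0],1]]'

```text
time_s: 6.17
position: [0.4936, -0.09, 0.1435]
tcp_rot: [[-0.297, 0.955, 0.001], [0.955, 0.297, -0.0], [-0.001, 0.001, -1.0]]
force: [-0.5, -0.6, 0.5]
opening: 0.557
grasp_force: 0.0
```

>>> move_arm --increments '[[[0,0,0],[0,0,0],1],[[0,0,0],[0,0,0],1],[[0,0,0],[0,0,0],1],[[0,0,0],[0,0,0],1],[[0,0,0],[0,0,0],1],[[0,0,0],[0,0,0],1],[[0,0,0],[0,0,0],1],[[0,0,0],[0,0,0],1],[[0,0,0],[0,0,0],1],[[0,0,0],[0,0,0],1]]'

```text
time_s: 7.0
position: [0.493, -0.09, 0.1429]
tcp_rot: [[-0.297, 0.955, -0.001], [0.955, 0.297, 0.0], [0.0, -0.001, -1.0]]
force: [-2.2, -1.6, 1.0]
opening: 0.179
grasp_force: 30.0
```

>>> move_arm --increments '[[[0,0,-0.2],[0,0,0],1],[[0,0,-0.4],[0,0,0],1],[[0,0,-0.5],[0,0,0],1],[[0,0,-0.6],[0,0,0],1],[[0,0,-0.6],[0,0,0],1],[[0,0,-0.6],[0,0,0],1],[[0,0,-0.5],[0,0,0],1],[[0,0,-0.4],[0,0,0],1],[[0,0,-0.2],[0,0,0],1],[[0.15,0.2,0],[0,0,0],1],[[0.3,0.4,0],[0,0,0],1],[[0.4,0.5,0],[0,0,0],1],[[0.5,0.6,0],[0,0,0],1],[[0.5,0.6,0],[0,0,0],1],[[0.45,0.6,0],[0,0,0],1],[[0.3,0.4,0],[0,0,0],1],[[0.15,0.2,0],[0,0,0.02],1],[[0,0,0],[0,0,0.03],1],[[0,0,0],[0,0,0.03],1],[[0,0,0],[0,0,0.01],1]]'

```text
time_s: 8.67
position: [0.5687, 0.0208, 0.2616]
tcp_rot: [[-0.112, 0.994, -0.003], [0.994, 0.112, 0.001], [0.001, -0.002, -1.0]]
force: [-0.2, 0.5, -6.0]
opening: 0.177
grasp_force: 30.0
```

>>> move_arm --increments '[[[0,0,0],[0,0,0],1],[[0,0,0],[0,0,0],1],[[0,0,0],[0,0,0],1]]'

```text
time_s: 8.92
position: [0.569, 0.0199, 0.2627]
tcp_rot: [[-0.114, 0.994, -0.001], [0.994, 0.114, 0.0], [0.0, -0.001, -1.0]]
force: [-0.6, -0.6, -6.5]
opening: 0.181
grasp_force: 30.0
```

```bash
cat > m2.py <<'E'
from h import *
np.set_printoptions(precision=4,suppress=True)
w=cap('wrist'); t=cap('top'); s=cap('scene'); st=read_state()
print(st['position'],st['tcp_rot'],st['force'],w['eye'])
for n,c in (('w',w),('t',t),('s',s)):
    for q in pinpoint(c,'machine_bay')[:1]: print(n,np.array(q['xy'])*[512,384],q['confidence'],atz(c,q['xy'],.031))
np.save('w3.npy',{k:v for k,v in w.items()},allow_pickle=True)
a=cv2.resize(w['img'],(800,600),interpolation=cv2.INTER_CUBIC); cv2.imwrite('pics/w3.png',a[:,:,::-1])
save(s,'s3')
E
python3 m2.py
```

```text
[0.5691 0.0199 0.263 ] [[-0.1132  0.9936  0.0001]
 [ 0.9936  0.1132  0.    ]
 [ 0.      0.0001 -1.    ]] [ 0.1656 -0.0775 -5.0968] [0.5596 0.1038 0.4265]
w [286.0032 100.9152] 0.57 [0.5982 0.1105 0.031 ]
t [251.1872 167.808 ] 0.67 [0.5924 0.1077 0.031 ]
s [269.9776 203.5968] 0.88 [0.5939 0.1118 0.031 ]
```

View pics/w3.png

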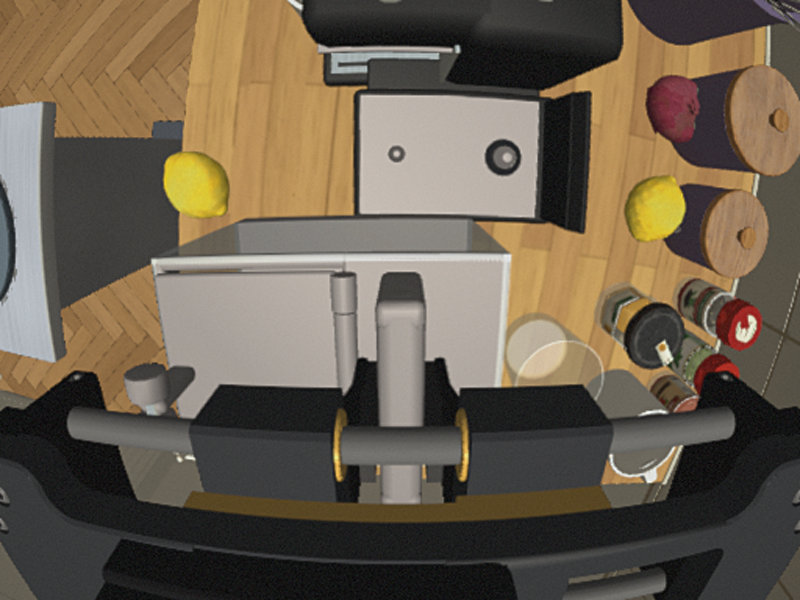

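The wrist view shows the bay clearly: narrow peg at (397,154), wide peg at (503,157), plinth corners near (358,93), (541,97), (539,218), (358,215), and the tank hanging level.

```bash
cat > m3.py <<'E'
from h import *
np.set_printoptions(precision=4,suppress=True)
w=np.load('w3.npy',allow_pickle=True).item()
W=lambda u,v,z:atz(w,((u+.5)/800,(v+.5)/600),z)
# refine peg blobs
g=cv2.cvtColor(w['img'],cv2.COLOR_RGB2GRAY)
x,y,X,Y=235,65,340,135
m=(g[y:Y,x:X]<125).astype('uint8');n,l,S,C=cv2.connectedComponentsWithStats(m)
for i in range(1,n):
    if 20<S[i,4]<600: print(S[i],C[i]+[x,y],[atz(w,((C[i][0]+x+.5)/512,(C[i][1]+y+.5)/384),z) for z in(.031,.044)])
na,wi=W(397,154,.042),W(503,157,.042)
print('pegs',na,wi,(na+wi)/2,np.linalg.norm(wi-na),np.degrees(np.arctan2(*(wi-na)[1::-1])))
P=[W(u,v,.031) for u,v in [(358,93),(541,97),(539,218),(358,215)]];print(np.array(P),np.mean(P,0))
for a,b in((0,1),(3,2)): print(np.degrees(np.arctan2(*(P[b]-P[a])[1::-1])),np.linalg.norm(P[b]-P[a]))
a,b=W(152,260,.25),W(509,257,.25);print('tank left edge',a,b,np.linalg.norm(b-a),np.degrees(np.arctan2(*(b-a)[1::-1])))
R=np.array([[-.1132,.9936],[.9936,.1132]]);H=np.array([.5691,.0199]);
for c in(a,b): print('in tank from handle (x,y):',R[:,1]@(c[:2]-H),R[:,0]@(c[:2]-H))
E
python3 m3.py
```

```text
[ 75  24  24  24 398] [321.2035 100.3116] [array([0.6456, 0.1176, 0.031 ]), array([0.6428, 0.1172, 0.044 ])]
[14 28 10 11 67] [253.4776  98.0746] [array([0.5561, 0.1084, 0.031 ]), array([0.5562, 0.1083, 0.044 ])]
pegs [0.5568 0.1079 0.042 ] [0.6439 0.1174 0.042 ] [0.6003 0.1126 0.042 ] 0.08762305715944448 6.16381075937303
[[0.5185 0.1569 0.031 ]
 [0.673  0.176  0.031 ]
 [0.6865 0.07   0.031 ]
 [0.5294 0.0527 0.031 ]] [0.6018 0.1139 0.031 ]
7.053774771880813 0.15575937395848777
6.29733420131422 0.15802942224120795
tank left edge [0.4582 0.055  0.25  ] [0.6067 0.0716 0.25  ] 0.14941502645348279 6.372133724199934
in tank from handle (x,y): -0.10624970083298689 0.047426535662611326
in tank from handle (x,y): 0.04316907945679254 0.0470940322238775
```

>>> move_arm --increments '[[[0.1,0.1,0],[0,0,0],1],[[0.3,0.25,0],[0,0,0],1],[[0.4,0.3,0],[0,0,0],1],[[0.45,0.4,0],[0,0,0],1],[[0.5,0.4,0],[0,0,0],1],[[0.45,0.4,0],[0,0,0],1],[[0.4,0.3,0],[0,0,0],1],[[0.3,0.2,0],[0,0,0],1],[[0.12,0.1,0],[0,0,0],1],[[0,0,0.2],[0,0,0],1],[[0,0,0.4],[0,0,0],1],[[0,0,0.5],[0,0,0],1],[[0,0,0.4],[0,0,0],1],[[0,0,0.2],[0,0,0],1],[[0,0,0],[0,0,0],1],[[0,0,0],[0,0,0],1],[[0,0,0],[0,0,0],1]]'

```text
time_s: 10.63
position: [0.6326, 0.118, 0.2129]
tcp_rot: [[-0.113, 0.994, 0.002], [0.994, 0.113, -0.0], [-0.0, 0.002, -1.0]]
force: [0.5, 0.0, -5.9]
opening: 0.181
grasp_force: 30.1
```

```bash
cat > m4.py <<'E'
from h import *
np.set_printoptions(precision=4,suppress=True)
w=cap('wrist'); t=cap('top'); s=cap('scene'); st=read_state()
print(st['position'],st['tcp_rot'][:,1],st['force'])
for n,c in (('w',w),('t',t),('s',s)):
  for l in('machine_bay','tank_foot','tank_handle','flap_pull'):
    for q in pinpoint(c,l)[:1]: print(n,l,np.array(q['xy'])*[512,384],round(q['confidence'],2))
a=np.hstack([cv2.resize(s['img'][120:270,180:330],(400,400),interpolation=cv2.INTER_CUBIC),cv2.resize(w['img'][0:300,106:406],(400,400),interpolation=cv2.INTER_CUBIC)])
cv2.imwrite('pics/m4.png',a[:,:,::-1])
E
python3 m4.py
```

```text
[0.6326 0.1182 0.2131] [0.9936 0.113  0.002 ] [ 0.3508  0.4656 -5.9608]
w tank_foot [222.6176 180.9024] 0.7
w tank_handle [256.4096 264.384 ] 0.58
w flap_pull [ 97.0752 259.584 ] 0.94
s machine_bay [268.8    205.0176] 0.74
s tank_foot [253.184  142.5024] 0.72
s tank_handle [280.2176 135.2064] 0.75
s flap_pull [251.1872 143.6928] 0.86
```

View pics/m4.png

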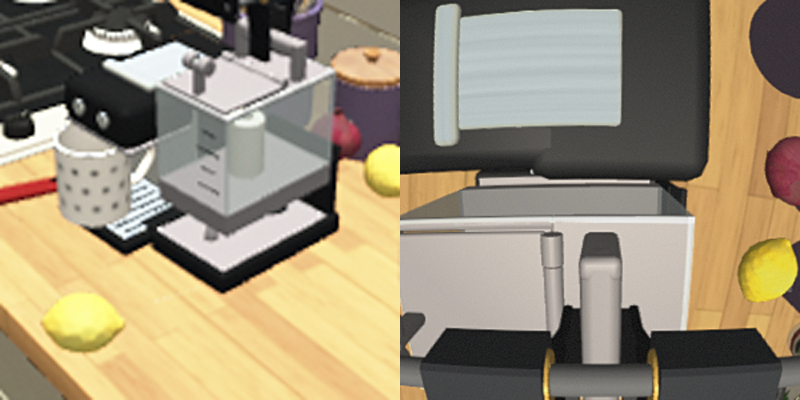

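The scene crop shows the tank level about 4 cm over the plinth, with the narrow peg visible under it. I'll descend and watch the force.

>>> move_arm --increments '[[[0,0,0.2],[0,0,0],1],[[0,0,0.2],[0,0,0],1],[[0,0,0.2],[0,0,0],1],[[0,0,0.15],[0,0,0],1],[[0,0,0.15],[0,0,0],1],[[0,0,0],[0,0,0],1],[[0,0,0],[0,0,0],1]]'

```text
time_s: 11.97
position: [0.6317, 0.1183, 0.1844]
tcp_rot: [[-0.113, 0.994, -0.001], [0.994, 0.113, -0.0], [0.0, -0.001, -1.0]]
force: [-0.5, 0.2, -6.0]
opening: 0.183
grasp_force: 30.1
```

>>> move_arm --increments '[[[0,0,0.12],[0,0,0],1],[[0,0,0.12],[0,0,0],1],[[0,0,0.1],[0,0,0],1],[[0,0,0],[0,0,0],1],[[0,0,0],[0,0,0],1],[[0,0,0],[0,0,0],1]]'

```text
time_s: 12.47
position: [0.6318, 0.1183, 0.1748]
tcp_rot: [[-0.113, 0.994, -0.0], [0.994, 0.113, -0.0], [-0.0, -0.0, -1.0]]
force: [0.5, 0.7, -6.1]
opening: 0.186
grasp_force: 30.0
```

>>> move_arm --increments '[[[0,0,0.05],[0,0,0],1],[[0,0,0.05],[0,0,0],1],[[0,0,0.03],[0,0,0],1],[[0,0,0],[0,0,0],1],[[0,0,0],[0,0,0],1],[[0,0,0],[0,0,0],1]]'

```text
time_s: 12.97
position: [0.6328, 0.1184, 0.1739]
tcp_rot: [[-0.113, 0.994, 0.003], [0.994, 0.113, -0.0], [-0.0, 0.003, -1.0]]
force: [-1.9, -0.5, 6.4]
opening: 0.181
grasp_force: 30.0
```

>>> move_arm --increments '[[[0,0,0],[0,0,0],0.3],[[0,0,0],[0,0,0],0.3],[[0,0,0],[0,0,0],0.3],[[0,0,0],[0,0,0],0.3],[[0,0,0],[0,0,0],0.3],[[0,0,0],[0,0,0],0.3],[[0,0,0],[0,0,0],0.3],[[0,0,0],[0,0,0],0.3]]'

```text
time_s: 13.63
position: [0.6319, 0.1183, 0.1708]
tcp_rot: [[-0.113, 0.994, -0.0], [0.994, 0.113, -0.0], [0.0, -0.0, -1.0]]
force: [0.1, -0.4, 0.5]
opening: 0.666
grasp_force: 0.0
```

>>> move_arm --increments '[[[0,0,-0.2],[0,0,0],0.3],[[0,0,-0.5],[0,0,0],0.3],[[0,0,-0.8],[0,0,0],0.3],[[0,0,-0.8],[0,0,0],0.3],[[0,0,-0.7],[0,0,0],0.3],[[0,-0.3,-0.2],[0,0,0],0.3],[[0,-0.5,0],[0,0,0],0.3],[[0,-0.8,0],[0,0,0],0.35],[[0,-0.8,0],[0,0,0],0.35],[[-0.03,-0.5,0],[0,0,0],0.35],[[-0.03,-0.3,0],[0,0,0],0.35]]'

```text
time_s: 14.55
position: [0.5334, 0.1057, 0.2664]
tcp_rot: [[-0.113, 0.994, -0.003], [0.994, 0.113, -0.0], [0.0, -0.003, -1.0]]
force: [0.1, -0.2, 0.0]
opening: 0.651
grasp_force: 0.0
```

>>> move_arm --increments '[[[0,0,0],[0,0,-0.05],0.4],[[0,0,0],[0,0,-0.058],0.4],[[0,0,0],[0,0,-0.058],0.4],[[0,0,0],[0,0,-0.058],0.4],[[0,0,0],[0,0,-0.058],0.4],[[0,0,0],[0,0,-0.058],0.4],[[0,0,0],[0,0,-0.058],0.4],[[0,0,0],[0,0,-0.058],0.4],[[0,0,0],[0,0,-0.058],0.4],[[0,0,0],[0,0,-0.058],0.4],[[0,0,0],[0,0,-0.058],0.4],[[0,0,0],[0,0,-0.058],0.4],[[0,0,0],[0,0,-0.058],0.4],[[0,0,0],[0,0,0],0.4],[[0,0,0],[0,0,0],0.4]]'

```text
time_s: 15.8
position: [0.5366, 0.1056, 0.2667]
tcp_rot: [[-0.995, -0.102, -0.0], [-0.102, 0.995, 0.0], [0.0, 0.0, -1.0]]
force: [-0.1, -0.4, -0.9]
opening: 0.603
grasp_force: 0.0
```

```bash
cat > m5.py <<'E'
from h import *
np.set_printoptions(precision=4,suppress=True)
w=cap('wrist'); t=cap('top'); s=cap('scene'); st=read_state()
print(st['position'],st['tcp_rot'],w['eye'],st['joint_positions'])
H=dict(tank_handle=.192,flap_pull=.197,flap_hinge=.165,tank_centre=.096)
for n,c in (('w',w),('t',t),('s',s)):
  for l in H:
    for q in pinpoint(c,l)[:1]: print(n,l,np.array(q['xy'])*[512,384],round(q['confidence'],2),atz(c,q['xy'],H[l]))
np.save('w5.npy',{k:v for k,v in w.items()},allow_pickle=True)
a=np.hstack([cv2.resize(s['img'][120:270,180:330],(400,400),interpolation=cv2.INTER_CUBIC),cv2.resize(w['img'][0:300,106:406],(400,400),interpolation=cv2.INTER_CUBIC)])
cv2.imwrite('pics/m5.png',a[:,:,::-1])
E
python3 m5.py
```

```text
[0.5367 0.1057 0.2668] [[-0.9947 -0.1028 -0.0002]
 [-0.1028  0.9947  0.    ]
 [ 0.0002  0.     -1.    ]] [0.453  0.0973 0.4305] [ -0.5701  21.2611  90.2715   0.0017  68.4775 -96.471 ]
w tank_handle [259.1232 294.9888] 0.64 [0.6322 0.1181 0.192 ]
w flap_pull [257.6896 209.3184] 0.9 [0.5402 0.1072 0.197 ]
t tank_handle [246.5792 145.1904] 0.75 [0.6314 0.1164 0.192 ]
s tank_handle [342.3744 222.1056] 0.71 [ 0.5157 -0.2186  0.192 ]
s flap_pull [250.88   157.5168] 0.63 [0.5272 0.1093 0.197 ]
s flap_hinge [273.7152 159.0144] 0.65 [0.6076 0.1172 0.165 ]
s tank_centre [273.1008 186.2016] 0.97 [0.5914 0.0968 0.096 ]
```

View pics/m5.png

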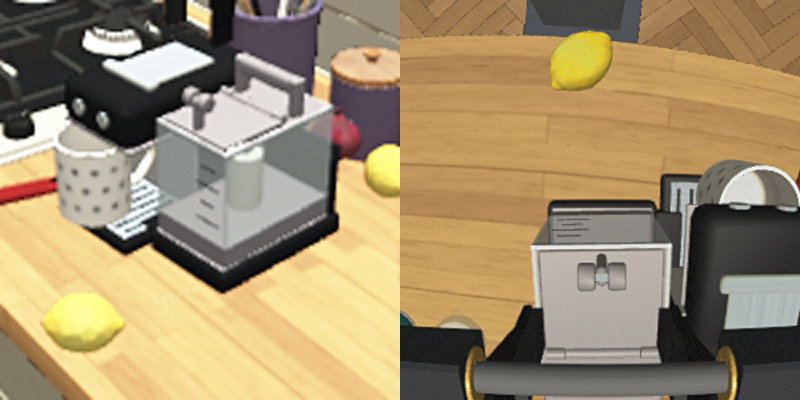

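The scene crop shows the tank down on the plinth with no gap. The wrist view shows the pull centred between the fingers. I'll descend on the pull.

>>> move_arm --increments '[[[-0.03,0.03,0.2],[0,0,0],0.4],[[0,0,0.5],[0,0,0],0.4],[[0,0,0.6],[0,0,0],0.4],[[0,0,0.6],[0,0,0],0.4],[[0,0,0.5],[0,0,0],0.4],[[0,0,0.35],[0,0,0],0.4],[[0,0,0.15],[0,0,0],0.4],[[0,0,0.02],[0,0,0],0.4],[[0,0,0],[0,0,0],1],[[0,0,0],[0,0,0],1],[[0,0,0],[0,0,0],1],[[0,0,0],[0,0,0],1],[[0,0,0],[0,0,0],1],[[0,0,0],[0,0,0],1],[[0,0,0],[0,0,0],1],[[0,0,0],[0,0,0],1],[[0,0,0],[0,0,0],1],[[0,0,0],[0,0,0],1]]'

```text
time_s: 18.05
position: [0.5378, 0.1065, 0.1795]
tcp_rot: [[-0.994, -0.105, 0.0], [-0.105, 0.994, -0.0], [-0.0, -0.0, -1.0]]
force: [0.8, -2.3, 1.7]
opening: 0.337
grasp_force: 30.0
```

>>> move_arm --increments '[[[-0.05,0,-0.106],[0,0,0],1],[[-0.053,0,-0.105],[0,0,0],1],[[-0.06,0,-0.1],[0,0,0],1],[[-0.06,0,-0.1],[0,0,0],1],[[-0.068,0,-0.095],[0,0,0],1],[[-0.069,0,-0.095],[0,0,0],1],[[-0.076,0,-0.09],[0,0,0],1],[[-0.077,0,-0.087],[0,0,0],1],[[-0.084,0,-0.082],[0,0,0],1],[[-0.084,0,-0.081],[0,0,0],1],[[-0.091,0,-0.075],[0,0,0],1],[[-0.091,0,-0.073],[0,0,0],1],[[0,0,0],[0,0,0],1],[[0,0,0],[0,0,0],1]]'

```text
time_s: 19.22
position: [0.5634, 0.1094, 0.2127]
tcp_rot: [[-0.994, -0.105, -0.0], [-0.105, 0.994, -0.0], [0.0, -0.0, -1.0]]
force: [-3.4, -2.8, 5.5]
opening: 0.339
grasp_force: 30.0
```

>>> move_arm --increments '[[[0.01,0,-0.015],[0,0,0],1],[[0.01,0,-0.012],[0,0,0],1],[[-0.097,0,-0.066],[0,0,0],1],[[-0.097,0,-0.065],[0,0,0],1],[[-0.102,0,-0.057],[0,0,0],1],[[-0.103,0,-0.057],[0,0,0],1],[[-0.107,0,-0.048],[0,0,0],1],[[-0.107,0,-0.048],[0,0,0],1],[[-0.11,0,-0.039],[0,0,0],1],[[-0.111,0,-0.038],[0,0,0],1],[[-0.113,0,-0.029],[0,0,0],1],[[-0.114,0,-0.028],[0,0,0],1],[[-0.116,0,-0.019],[0,0,0],1],[[-0.116,0,-0.018],[0,0,0],1],[[0,0,0],[0,0,0],1],[[0,0,0],[0,0,0],1],[[0,0,0],[0,0,0],1]]'

```text
time_s: 20.63
position: [0.6012, 0.1135, 0.2282]
tcp_rot: [[-0.994, -0.105, -0.0], [-0.105, 0.994, 0.0], [0.0, 0.0, -1.0]]
force: [-0.8, 0.5, 1.2]
opening: 0.337
grasp_force: 30.0
```

```bash
cat > m6.py <<'E'
from h import *
np.set_printoptions(precision=4,suppress=True)
w=cap('wrist'); t=cap('top'); s=cap('scene'); st=read_state()
print(st['position'],st['force'],st['opening'],st['grasp_force'])
H=dict(tank_handle=.192,flap_pull=.245,flap_hinge=.165,tank_centre=.096,tank_foot=.031)
for n,c in (('w',w),('t',t),('s',s)):
  for l in H:
    for q in pinpoint(c,l)[:1]: print(n,l,np.array(q['xy'])*[512,384],round(q['confidence'],2),atz(c,q['xy'],H[l]))
a=np.hstack([cv2.resize(s['img'][120:270,180:330],(400,400),interpolation=cv2.INTER_CUBIC),cv2.resize(w['img'][0:300,106:406],(400,400),interpolation=cv2.INTER_CUBIC)])
cv2.imwrite('pics/m6.png',a[:,:,::-1])
E
python3 m6.py
```

```text
[0.6011 0.1136 0.2282] [-0.1443  0.9812  1.396 ] 0.33763194813566993 30.000013215467334
w tank_handle [258.6112 262.3872] 0.85 [0.6362 0.119  0.192 ]
w flap_pull [256.6144 257.2032] 0.81 [0.6014 0.1138 0.245 ]
w flap_hinge [255.488  217.6128] 0.55 [0.6098 0.1138 0.165 ]
w tank_centre [256.512  184.3968] 0.8 [0.6009 0.1137 0.096 ]
w tank_foot [256.6144 170.496 ] 0.57 [0.6013 0.1139 0.031 ]
t flap_pull [248.4224 155.5968] 0.6 [0.6008 0.1109 0.245 ]
t tank_centre [248.4224 158.784 ] 0.69 [0.6099 0.1139 0.096 ]
t tank_foot [250.3168 163.0848] 0.82 [0.6052 0.1101 0.031 ]
s tank_handle [282.112 148.416] 0.9 [0.6306 0.1114 0.192 ]
s flap_pull [269.7216 133.7088] 0.87 [0.5886 0.1124 0.245 ]
s flap_hinge [274.1248 156.7104] 0.78 [0.6169 0.1271 0.165 ]
s tank_centre [273.5104 182.7072] 0.93 [0.6039 0.1108 0.096 ]
s tank_foot [269.824  205.7088] 0.67 [0.587  0.1036 0.031 ]
```

View pics/m6.png

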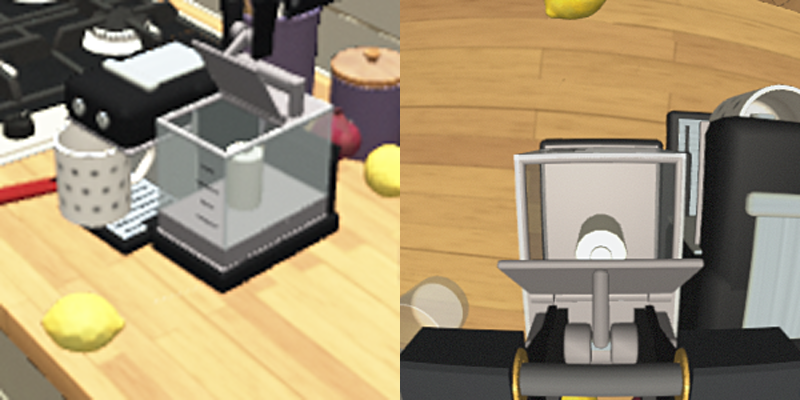

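The flap stands open at about 59.7° by the chord from shut, the tank is flush on the plinth, and the forces are near zero. I'll make one tiny trim, then hand in.

>>> move_arm --increments '[[[-0.03,0,-0.003],[0,0,0],1],[[0,0,0],[0,0,0],1],[[0,0,0],[0,0,0],1],[[0,0,0],[0,0,0],1]]'

```text
time_s: 21.87
position: [0.6023, 0.1136, 0.2284]
tcp_rot: [[-0.995, -0.105, 0.0], [-0.105, 0.995, 0.0], [-0.0, 0.0, -1.0]]
force: [-1.5, 2.0, 2.0]
opening: 0.341
grasp_force: 30.0
```

```bash
python3 -c "
from rig import *
s=read_state();print(s['position'],s['force'],s['time_s']);print(hand_in())"
```

```text
[0.60226082 0.11356663 0.22836916] [-1.47291343  2.04142731  2.04560573] 21.8667
the job is handed in; nothing more can be done
None
```

The tank is back home on both pegs and released, and the arm is holding the filling flap open at about 60°; I handed the job in at 21.9 s and have not seen a verdict.

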